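Load the condiment caddy from the back

ROBOT

A 7-joint arm with a two-finger parallel gripper is mounted at the origin on a cart in front of the work surface, level with it; the furniture and walls round the work are solid. World frame = base frame: x ahead of the robot, y to its left, z up, the work surface at z = 0. Lengths are in m, angles in rad, forces in N, time in s.
With the tool pointing down it reaches from about 0.425 to 0.925 m from the base axis. Payload 6.8 kg.
Tool frame: the origin (TCP) lies at the very end of the fingers, on their centre line; the grasp point (between the pads) lies bot.tcp_to_grasp behind it (bot.tcp_to_grasp is the distance from the TCP to the grasp point, in m); z points along the fingers, y is the line along which they close (so a half turn about z gives the same grasp; the last joint's range is limited). The gripper opens to 85 mm and grips with 20 to 120 N. Pads are 22 mm wide; open, the fingers measure 114 mm over their backs; the gripper's body (76 mm by 85 mm) begins 54 mm behind the grasp point. The pads swing forward as they close: fully open they stand 13 mm farther back than shut.
Start: joints at [1.035, 0.477, 0.022, 1.555, -0.011, 1.109, -0.083], TCP at [0.28, -0.614, 0.231] pointing down, gripper open.
Joint ranges: [-2.96, 2.96], [-0.34, 2.1], [-1.41, 1.46], [0.24, 2.44], [-1.37, 4.51], [0.17, 1.92], [-2.96, 2.96]. Speed limits (rad/s): [2.39, 2.39, 3.14, 3.14, 3.14, 3.14, 3.14].

INTERFACE

Orientations are given as a unit quaternion [w, x, y, z].
In Python, from station import bot gives the robot as it stands.
- The arm moves only by the tool servo_tool, never from a script. Its argument "motion" is a list that holds one entry, the list of rows, each a list of 7 numbers: the shift along the tool's x, y, z in m, then the turn, a rotation vector about the tool's x, y, z in units of 5 degrees (1.0 is 5 degrees), then the opening, from 0 (shut) to 1 (fully open). A call has 1 to 20 rows; each row is the pose to reach, as a shift and turn from the pose commanded when the call began, along the tool's axes at that moment; what a row does not reach only later rows make up. A row lasts 1/12 s, in which the tool goes at most 41.7 mm and 7.16 degrees, less where a joint would pass 70% of its speed; a pose out of reach is approached as far as the arm can. A call with a gripper value outside its range is refused whole. The fingers move at their own pace and stop on an object; "grip_force" is the grip in N (left out, the last holds). Time passes only in rows, so rows that repeat a pose let the fingers close. It gives the time, the measured TCP pose, the force, the opening and the grip force at its end, in the units of the state.
- bot.get_obs(): the state, without advancing time (a new reading comes with each control period).
- bot.read_camera(name): name is "scene" or "side" or "wrist"; returns a dict with "img" (400x640x3 uint8, red, green, blue), "K" (3x3 intrinsics, pixels), "k1" (the pictures are not rectified: a ray, as slopes to the right and down, at radius r is drawn at 1 + k1 r^2 times it, then the intrinsics apply), "pose" (4x4, takes a point from camera to world coordinates). Camera axes: x right, y down, z forward; pixel columns grow to the right and rows downward; lengths in m; the calibration is good to about 2 mm. A picture is of the moment at which its call begins. There is no depth.
- bot.hand_in(): hands the job in; it is judged then, once.
The state is a dict: "t": time; "q": joint angles; "joint_vel": joint speeds; "joint_torque": joint torques, N m; "eef_pos": TCP position; "tool_rot": TCP orientation; "contact_force": force on the tool from outside, world axes, zero at the start; "torque": the same for the moment, N m; "gripper_width": opening from 0.0 (shut) to 1.0 (fully open); "grasp_force": force on a finger pad.
Only numpy, scipy, OpenCV 4.12 (cv2) and the standard library are available. Lean on these libraries where they do the work, as an engineer would, in place of code of your own. Each camera call takes 0.05 s, during which the arm holds its last target. There are 200 camera calls.

TASK

Put the last two condiments back into the wooden condiment caddy, loading it from the back. First stand the tall green lemon bottle in the empty bay of the back row, turned so that one of its broad faces looks to the front of the caddy, and let go of it; only then stand the black-lidded spice jar in the empty bay of the front row. Set both down gently, upright on the caddy's floor, and do not shift the caddy or disturb the jars and the bottle already in it or the red mug.

Things in the scene. Friction and masses are not known exactly. Their poses are not given: they have to be found in the camera images.
- caddy: Two-row beech condiment caddy, loose, 1.6 kg, 212 mm wide (y), 170 mm deep (x). Origin: centre of its underside; x runs from its front to its back, y to its left; its front looks roughly at the robot. Boards 8 mm thick; tops above the table: front rail 42 mm, front divider 38, board between the rows 56, back divider 52, back board 100, side panels sloping up from 40 (front) to 104 (back).
- back_bay (a point): Centre of the floor of the empty back bay, 13 mm above the table, axes as the caddy's; at x +38, y -51 mm in the caddy. The bay is 94 mm wide (y) and 78 mm deep (x); the other back bay, at y +51, holds the dressing bottle. A wall shelf hangs 690 mm above the table from x = 0.64 m on (world): carry the bottle low here.
- front_bay (a point): Centre of the floor of the empty front bay, 13 mm above the table, axes as the caddy's; at x -43, y -51 mm in the caddy, right in front of the empty back bay (81 mm from centre to centre). The bay is 94 mm wide (y) and 68 mm deep (x); the other front bay, at y +51, holds two spice jars side by side.
- lemon_bottle: Tall green clear squeeze bottle, lemons on its label, 233 mm high, 0.4 kg, upright on the table. Oblong: 45 mm thick (its x), 78 mm broad (its y; the broad faces look along +x and -x). Tapers above 100 mm to a shoulder 38 mm thick at 170 mm; round white collar 33 mm across at 194 to 217 mm, nozzle above. Origin: centre of the underside. Take it from above 185 to 205 mm up, closing along its x.
- spice_black: Spice jar with a black lid and a green label, standing on the table: round, 41 mm in diameter, 105 mm high, about 0.11 kg, the lid from 84 mm up. Origin: centre of its underside, z up. Can be taken by the lid from above.
- dressing: Dressing bottle with yellow-green contents and a steel pourer, loose, 70 mm in diameter, 266 mm high over the pourer, standing in the other back bay (the caddy's left); leave alone. Origin: centre of its underside.
- spice_red: Spice jar with a red lid, loose, 44 mm in diameter, 105 mm high, standing in the left front bay; leave alone. Origin: centre of its underside.
- spice_yellow: Spice jar with a mustard-yellow lid, loose, 42 mm in diameter, 106 mm high, standing in the left front bay; leave alone. Origin: centre of its underside.
- mug: Red mug, loose, 77 mm high, 74 mm in diameter, with the handle 104 mm long over all; stands on the table and may be near the things to be put away; leave alone. Origin: in the underside, in the middle of the length over the handle; the handle points to its -y.
Mind the look-alikes: they are no part of the job. What is shaped like the spice_black but blue is not meant.

How it is judged:
On the way, in this order (a step that is already met when the one before it is completed fails the run):
1. the lemon bottle stands in the empty back bay, upright on the floor, a broad face to the front, and is released (x of lemon_bottle in the frame of back_bay between -0.02 and 0.02 m and y of lemon_bottle in the frame of back_bay between -0.015 and 0.015 m and z of lemon_bottle in the frame of back_bay between -0.006 and 0.006 m and angle between lemon_bottle's own z axis and vertical below 0.1 rad and angle between the x axis of lemon_bottle and the x axis of caddy, either way round below 0.35 rad and contact force between lemon_bottle and the fingers below 0.2 N and linear speed of lemon_bottle below 0.03 m/s), for 0.3 s.
2. the black-lidded spice jar stands in the empty front bay, upright on the floor, and is released (x of spice_black in the frame of front_bay between -0.018 and 0.018 m and y of spice_black in the frame of front_bay between -0.03 and 0.03 m and z of spice_black in the frame of front_bay between -0.006 and 0.006 m and angle between spice_black's own z axis and vertical below 0.1 rad and contact force between spice_black and the fingers below 0.2 N and linear speed of spice_black below 0.03 m/s), for 0.3 s.
At the end, for the whole second after the job is handed in: Bottle in the empty back bay (within 20 mm x, 15 mm y of its centre), broad face to the front within 0.35 rad; black-lidded jar in the empty front bay (18, 30 mm); both on the floor (6 mm), upright (0.1 rad), released, at rest; caddy and its other contents upright (all of step 1 and all of step 2 and angle between each of dressing, spice_red, spice_yellow's own z axis and vertical below 0.12 rad and angle between caddy's own z axis and vertical below 0.05 rad); the robot touches nothing.
It fails at once if the caddy is shifted by more than 30 mm or tipped (distance of caddy from where it was at the start of the episode above 0.03 m or angle between caddy's own z axis and vertical above 0.15 rad).
It fails at once if a bottle or jar already in the caddy is knocked, lifted or shifted by more than 35 mm (distance of any of dressing, spice_red, spice_yellow from where it was at the start of the episode above 0.035 m or angle between any of dressing, spice_red, spice_yellow's own z axis and vertical above 0.3 rad).
It fails at once if the red mug is shifted by more than 30 mm (distance of mug from where it was at the start of the episode above 0.03 m).
It fails at once if the lemon bottle is let fall, thrown or knocked over ((linear speed of lemon_bottle above 0.6 m/s and contact force between lemon_bottle and the fingers below 0.2 N) or angle between lemon_bottle's own z axis and vertical above 0.6 rad).
It fails at once if the black-lidded jar is let fall, thrown or knocked over ((linear speed of spice_black above 0.6 m/s and contact force between spice_black and the fingers below 0.2 N) or angle between spice_black's own z axis and vertical above 0.6 rad).
It also fails if it takes over 64 s, if anything falls off the work surface, if the arm or the gripper's body presses on something with over 40 N, if the wrist force passes 120 N, or if a joint passes its speed limit or range.

## Working session

There is one attempt and no reset: what is moved stays moved. The work goes in short steps, Python scripts to look and compute and a tool call to move; the robot and the scene stay as the last step left them, time stands still between calls to the robot, and variables do not carry over. Pictures are saved under pics/ and viewed, at most 10 in all, crops included, and the job is handed in when it is done.

Besides the shell and the picture viewer there is one more tool, called after "Emit:" by a JSON object that holds its "op" and its "data", one argument or row to a line. servo_tool: Moves the arm, as the interface text tells. Its arguments: {"type":"object","properties":{"motion":{"type":"array"},"grip_force":{"type":"number"}},"required":["motion"]}

```bash
mkdir -p pics; cat > h.py <<'E'
import numpy as np, cv2
from scipy.spatial.transform import Rotation as R
from station import bot
def cam(n):
    c=bot.read_camera(n); return c
def proj(c,P):
    P=np.atleast_2d(P).astype(float); T=np.linalg.inv(np.array(c['pose'])); p=P@T[:3,:3].T+T[:3,3]
    s=p[:,:2]/p[:,2:]; s=s*(1+c['k1']*(s**2).sum(1,keepdims=True)); K=np.array(c['K'])
    return np.c_[s[:,0]*K[0,0]+K[0,2], s[:,1]*K[1,1]+K[1,2]]
def ray(c,u,v):
    K=np.array(c['K']); d=np.array([(u-K[0,2])/K[0,0],(v-K[1,2])/K[1,1]]); s=d.copy()
    for _ in range(30): s=d/(1+c['k1']*(s@s))
    T=np.array(c['pose']); return T[:3,3], T[:3,:3]@np.r_[s,1]
def onz(c,u,v,z):
    o,d=ray(c,u,v); return o+d*(z-o[2])/d[2]
def save(n,img): cv2.imwrite('pics/'+n,cv2.cvtColor(img,cv2.COLOR_RGB2BGR))
E
python3 - <<'E'
from h import *
import pickle
C={n:cam(n) for n in('scene','side','wrist')}
pickle.dump(C,open('c0.pkl','wb'))
for n in C: save(n+'0.png',C[n]['img']); print(n,np.round(C[n]['pose'],3).tolist(),C[n]['k1'],C[n]['K'][0][0])
o=bot.get_obs(); print(o, bot.tcp_to_grasp)
E
```

```text
scene [[-0.629, -0.355, 0.692, -0.249], [-0.777, 0.298, -0.554, 0.637], [-0.009, -0.886, -0.463, 0.541], [0.0, 0.0, 0.0, 1.0]] -0.014995001440226833 361.0204100015491
side [[-0.04, -0.651, 0.758, -0.694], [-0.999, 0.028, -0.028, 0.039], [-0.003, -0.758, -0.652, 1.076], [0.0, 0.0, 0.0, 1.0]] 0.01777513184837712 461.4251006683128
wrist [[0.415, -0.872, -0.26, 0.346], [-0.91, -0.398, -0.116, -0.585], [-0.002, 0.285, -0.959, 0.374], [0.0, 0.0, 0.0, 1.0]] -0.008990544545780889 307.9704732098583
{'t': 0.15, 'q': array([ 1.03490735,  0.4776238 ,  0.0223145 ,  1.55619488, -0.01149366,
        1.10930752, -0.08310483]), 'joint_vel': array([ 0.00085635, -0.00237638,  0.00057291, -0.0045882 , -0.00119618,
        0.00026149,  0.00041453]), 'joint_torque': array([ 3.21726300e-03, -5.96920860e+01,  1.61046982e+00, -2.81491363e+01,
        1.27107423e-02,  6.53440817e-03,  3.01617854e-05]), 'eef_pos': array([ 0.27985622, -0.61375894,  0.23055177]), 'tool_rot': array([-6.76068847e-04,  9.77206673e-01,  2.12289011e-01, -1.92584477e-04]), 'contact_force': array([ 0.77853937, -0.37209054, -0.18864861]), 'torque': array([-0.0410253 ,  0.00064166, -0.00633513]), 'grasp_force': 0.0, 'gripper_width': 0.9982176059159592} 0.0187
```

View pics/scene0.png

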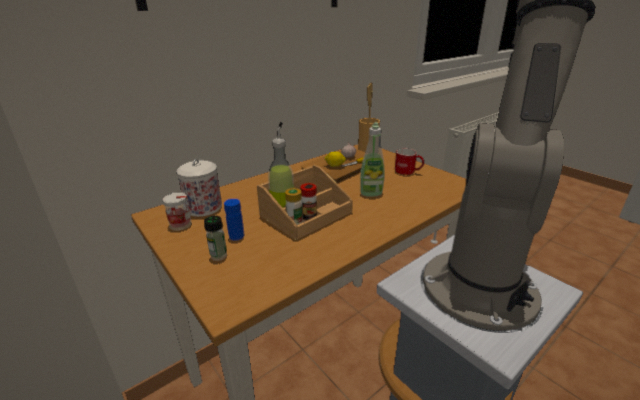

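View pics/side0.png

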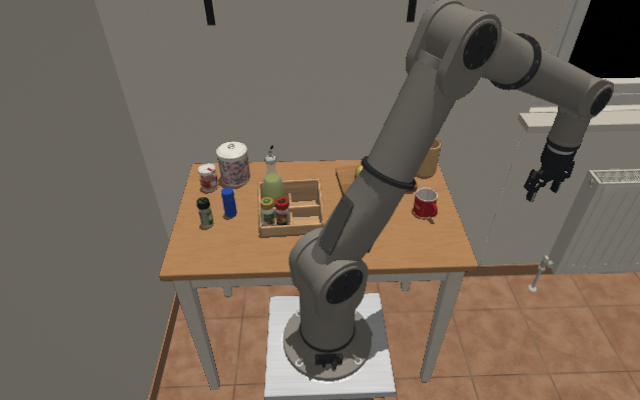

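The scene picture shows the lemon bottle at (373,165), the red mug at (405,162), and the caddy around (305,205). There are two spice-jar candidates: a black-lidded jar with a green label at (215,240) and a blue one at (234,220). The black-lidded, green-label one fits the description. I'll enlarge it to confirm.

```bash
python3 - <<'E'
from h import *
import pickle
C=pickle.load(open('c0.pkl','rb'))
i=C['scene']['img']
save('cropA.png',cv2.resize(i[160:270,190:360],None,fx=4.7,fy=4.7,interpolation=cv2.INTER_CUBIC))
a=cv2.resize(i[115:210,340:435],(570,570),interpolation=cv2.INTER_CUBIC)
save('cropB.png',a)
c=C['scene']
print('jar',onz(c,217,261,0),'bottle',onz(c,372,196,0),'bottle tip',onz(c,376,127,.233),'mug',onz(c,404,173,0))
s=C['side']; print('jar side lid',onz(s,204,201,.105), 'jar scene lid',onz(c,214,219,.105))
E
```

```text
jar [0.44191869 0.39541662 0.        ] bottle [ 0.43382668 -0.12964202  0.        ] bottle tip [ 0.41993388 -0.11132908  0.233     ] mug [ 0.48217422 -0.34696724  0.        ]
jar side lid [0.45559281 0.37514272 0.105     ] jar scene lid [0.45639031 0.38033703 0.105     ]
```

View pics/cropA.png

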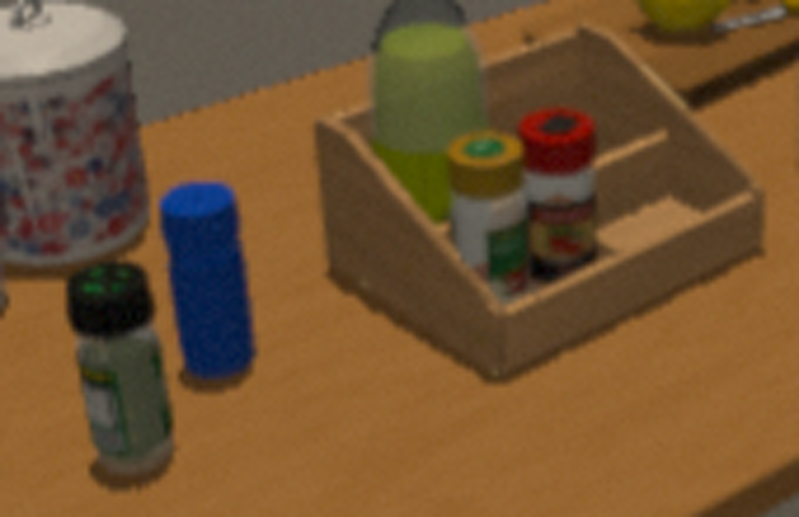

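View pics/cropB.png

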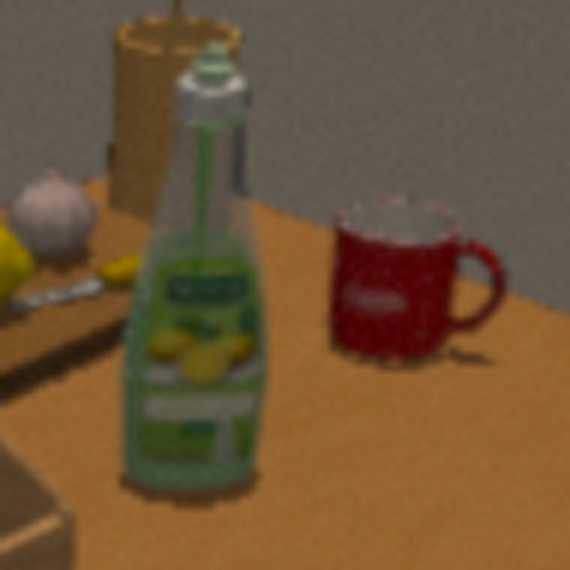

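The crop confirms that the black-lidded jar with the green label at scene (215,240) is the right one, and that the blue one is the look-alike. The bottle's broad face looks roughly towards the scene camera, with the mug well behind it. I'll move above the bottle so the wrist camera can measure it; this also frees the side view.

Emit:
{"op": "servo_tool", "data": {
  "motion": [
    [[0,0,-0.04,0,0,0,1],[0,0,-0.08,0,0,0,1],[0.03,-0.03,-0.11,0,0,0,1],[0.06,-0.06,-0.13,0,0,-0.5,1],[0.09,-0.09,-0.15,0,0,-1,1],[0.12,-0.12,-0.16,0,0,-1.5,1],[0.14,-0.15,-0.17,0,0,-2,1],[0.16,-0.18,-0.17,0,0,-2.5,1],[0.19,-0.21,-0.17,0,0,-3,1],[0.22,-0.24,-0.17,0,0,-3.3,1],[0.24,-0.27,-0.17,0,0,-3.3,1],[0.26,-0.3,-0.17,0,0,-3.3,1],[0.28,-0.33,-0.17,0,0,-3.3,1],[0.3,-0.35,-0.17,0,0,-3.3,1],[0.31,-0.37,-0.17,0,0,-3.3,1],[0.32,-0.38,-0.17,0,0,-3.3,1],[0.325,-0.385,-0.17,0,0,-3.3,1],[0.33,-0.39,-0.17,0,0,-3.3,1],[0.33,-0.39,-0.17,0,0,-3.3,1]]
  ]
}}

```text
t: 1.73
eef_pos: [0.4188, -0.1218, 0.4012]
tool_rot: [-0.0, 0.936, 0.351, 0.0]
contact_force: [0.7, -0.6, -0.2]
gripper_width: 0.999
grasp_force: 0.0
```

```bash
python3 - <<'E'
from h import *
import pickle
C={n:cam(n) for n in('scene','side','wrist')}
pickle.dump(C,open('c1.pkl','wb'))
a=C['wrist']['img']; b=cv2.resize(C['side']['img'][150:270,180:340],(800,600),interpolation=cv2.INTER_CUBIC)
save('wrist1.png',a); save('side1.png',b)
print(bot.get_obs()['t'],C['wrist']['pose'][:3,3])
E
```

```text
1.8833 [ 0.4737311  -0.07666733  0.54453317]
```

View pics/wrist1.png

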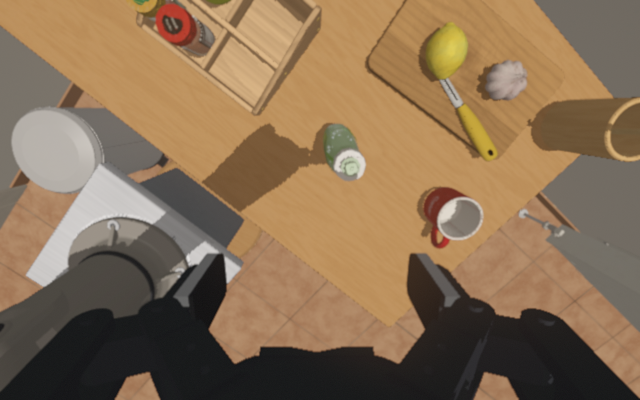

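View pics/side1.png

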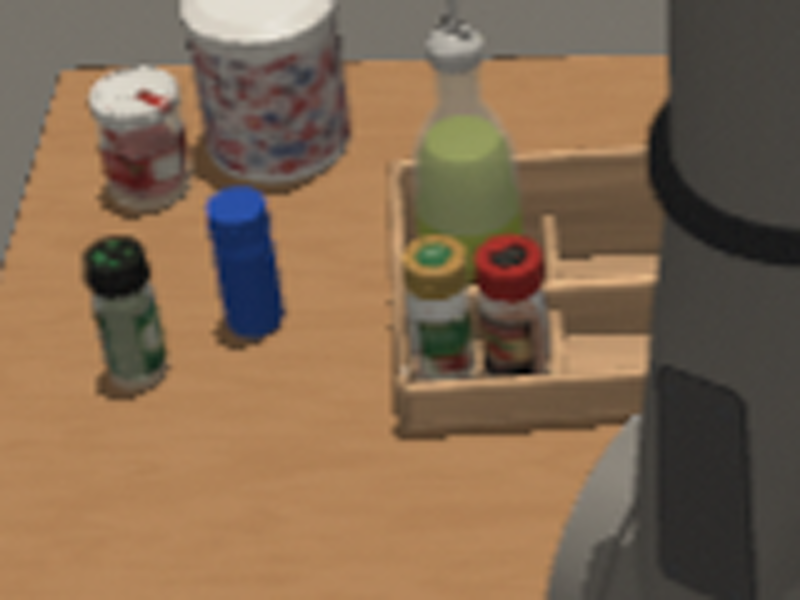

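The wrist picture shows the collar at (349,164), the mug at (455,215) and the caddy's right side running from (253,110) to (320,12). The side crop shows the jar's lid at about (203,202) in full-image pixels, with the blue jar well clear. Next I'll fit the caddy, bottle and jar poses numerically.

```bash
cat > fit.py <<'E'
from h import *
import pickle
from scipy.optimize import least_squares, minimize
C=pickle.load(open('c1.pkl','rb'));S,D,W=C['scene'],C['side'],C['wrist']
def A(u,v): return (u/4.7+190-.4,v/4.7+160-.4)
def B(u,v): return (u/5+180-.4,v/5+150-.4)
pts=[(S,(-.085,.106,0),A(497,380)),(S,(.085,.106,0),A(330,278)),(S,(-.085,-.106,0),A(757,257)),
(S,(-.085,.106,.041),A(498,312)),(S,(-.085,-.106,.041),A(761,188)),(S,(.085,.106,.102),A(320,123)),(S,(.085,-.106,.102),A(588,28)),
(D,(-.085,.106,0),B(399,435)),(D,(.085,.106,.102),B(395,163)),(D,(-.085,.106,.041),B(400,387)),
(W,(-.085,-.106,.041),(253,111)),(W,(.085,-.106,.102),(320,11)),(W,(-.085,.106,.041),(138,17))]
def T(p,q): 
    c,s=np.cos(p[2]),np.sin(p[2]); q=np.array(q); return np.array([p[0]+c*q[0]-s*q[1],p[1]+s*q[0]+c*q[1],q[2]])
f=lambda p: np.ravel([proj(c,T(p,q))[0]-uv for c,q,uv in pts])
r=least_squares(f,[.55,.1,0],loss='soft_l1'); print('caddy',r.x.round(4),np.degrees(r.x[2]).round(1)); print(f(r.x).reshape(-1,2).round(1).tolist())
print('back_bay',T(r.x,(.038,-.051,.013)),'front',T(r.x,(-.043,-.051,.013)))
# bottle
def mask(c,x0,x1,y0,y1):
    i=c['img'].astype(int); m=np.zeros(i.shape[:2],np.uint8)
    w=i[y0:y1,x0:x1]; m[y0:y1,x0:x1]=(w[...,1]>.9*w[...,0])&(w.sum(2)>90)
    n,l,st,_=cv2.connectedComponentsWithStats(m); k=1+np.argmax(st[1:,4]); m=(l==k).astype(np.uint8)
    h=cv2.convexHull(np.argwhere(m)[:,::-1].astype(np.int32)); o=np.zeros_like(m); cv2.fillConvexPoly(o,h,1); return o
a=np.linspace(0,2*np.pi,40)
def model(p,secs): return np.array([T(p,(hx*np.sign(np.cos(t))*abs(np.cos(t))**.7,hy*np.sign(np.sin(t))*abs(np.sin(t))**.7,z)) for z,hx,hy in secs for t in a])
def hull(c,P,x0,x1,y0,y1,k=4):
    o=np.zeros((400*k,640*k),np.uint8); cv2.fillConvexPoly(o,cv2.convexHull(((proj(c,P)+.5)*k).astype(np.int32)),1); o=cv2.resize(o*255,(640,400),interpolation=cv2.INTER_AREA)/255.; z=np.zeros_like(o); z[y0:y1,x0:x1]=o[y0:y1,x0:x1]; return z
low=[(0.0,.0215,.037),(.05,.0225,.039),(.1,.0225,.039)]
full=low+[(.17,.019,.021),(.194,.0165,.0165),(.217,.0165,.0165)]
bs=(355,392,168,205); bw=(310,385,110,190)
ms,mw=mask(S,*bs),mask(W,*bw)
print('mask',ms.sum(),mw.sum(),cv2.boundingRect(ms),cv2.boundingRect(mw))
def cost(p,v=0):
    e=[abs(hull(S,model(p,low),*bs)-ms).sum()/ms.sum(), abs(hull(W,model(p,full),*bw)-mw).sum()/mw.sum()]
    return e if v else sum(e)
res=[]
for y in np.radians(range(-90,90,10)):
    q=minimize(cost,[.43,-.12,y],method='Nelder-Mead',options=dict(initial_simplex=[[.43,-.12,y],[.445,-.12,y],[.43,-.105,y],[.43,-.12,y+.15]],maxiter=70)); res.append((q.fun,q.x))
res.sort(key=lambda t:t[0])
for t in res[:5]: print(round(t[0],3),t[1].round(4),np.degrees(t[1][2]).round(1),cost(t[1],1))
print('nozzle/collar from wrist',onz(W,349,164,.217))
# jar lid from scene and side
for u,v,n in((*A(108,278),'S'),(*B(117,250),'D')): print('lid top',n,onz(S if n=='S' else D,u,v,.105))
print('blue top',onz(S,*A(200,195),.105),onz(D,*B(240,200),.105))
print('mug',onz(W,460,217,.077))
E
python3 fit.py
```

```text
caddy [0.4808 0.0999 0.0355] 2.0
[[-0.7, 0.1], [-1.0, -3.5], [1.3, -1.6], [-1.6, 1.2], [0.9, 0.8], [-2.0, -2.0], [-0.9, -1.9], [-0.2, -0.3], [-0.8, -2.1], [-1.6, 0.3], [0.4, 6.5], [2.1, -0.0], [-2.2, 6.7]]
back_bay [0.52057149 0.05031313 0.013     ] front [0.43962248 0.04743937 0.013     ]
mask 647 1739 (360, 168, 24, 29) (323, 124, 43, 56)
0.17 [ 0.4539 -0.1415 -0.5171] -29.6 [np.float64(0.085510804012486), np.float64(0.08422239511100588)]
0.17 [ 0.4534 -0.1422 -0.528 ] -30.3 [np.float64(0.08124374943176652), np.float64(0.08912040952091016)]
0.171 [ 0.4536 -0.1416  2.5883] 148.3 [np.float64(0.08637754947419461), np.float64(0.08466213397377352)]
0.171 [ 0.4536 -0.1423 -0.5202] -29.8 [np.float64(0.0813346667878898), np.float64(0.08996606118007869)]
0.171 [ 0.4535 -0.1413 -0.5508] -31.6 [np.float64(0.08792314452829045), np.float64(0.0834308651580241)]
nozzle/collar from wrist [ 0.45445712 -0.13950215  0.217     ]
lid top S [0.45954505 0.38240496 0.105     ]
lid top D [0.46277665 0.37944869 0.105     ]
blue top [0.50764243 0.3080315  0.105     ] [0.51101047 0.30551033 0.105     ]
mug [ 0.50029675 -0.35972168  0.077     ]
```

```bash
python3 - <<'E'
exec(open('fit.py').read().split('# bottle')[0])
k=3.4
def ov(c,x0,y0,w,h,k):
    im=cv2.resize(c['img'][y0:y0+h,x0:x0+w],None,fx=k,fy=k,interpolation=cv2.INTER_CUBIC)
    for z in(0,.041): 
        for q in((-.085,-.106),(-.085,.106)):
            u=((proj(c,T(r.x,(*q,z)))[0]-(x0,y0)+.5)*k).astype(int); cv2.circle(im,tuple(map(int,u)),4,(255,0,255) if z else (0,255,255),1)
    for q in((.085,-.106,.102),(.085,.106,.102),(.085,.106,0),(.085,-.106,0)):
        u=((proj(c,T(r.x,q))[0]-(x0,y0)+.5)*k).astype(int); cv2.circle(im,tuple(map(int,u)),4,(0,0,255),1)
    return im
a=ov(W,125,0,205,125,3.9); b=ov(S,250,160,110,85,3.4)
b=cv2.copyMakeBorder(b,0,0,0,0,0) if 0 else b
c=np.zeros((a.shape[0]-0,0,3),np.uint8)
save('ov.png',np.vstack([cv2.copyMakeBorder(a[:480],0,0,0,0,cv2.BORDER_CONSTANT)]))
E
```

```text
caddy [0.4808 0.0999 0.0355] 2.0
[[-0.7, 0.1], [-1.0, -3.5], [1.3, -1.6], [-1.6, 1.2], [0.9, 0.8], [-2.0, -2.0], [-0.9, -1.9], [-0.2, -0.3], [-0.8, -2.1], [-1.6, 0.3], [0.4, 6.5], [2.1, -0.0], [-2.2, 6.7]]
back_bay [0.52057149 0.05031313 0.013     ] front [0.43962248 0.04743937 0.013     ]
```

View pics/ov.png

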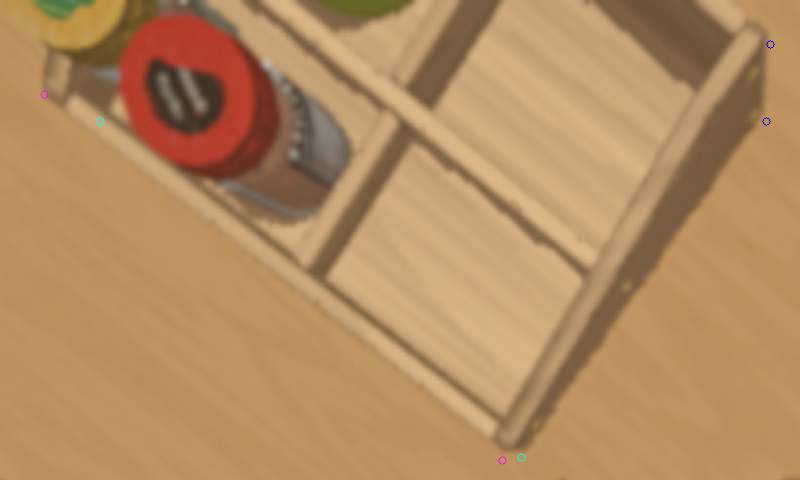

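The overlay shows the fit about 3 px low at the front-right corner, because some of my earlier pixel readings were off. I'll refit with corrected and additional wrist points.

```bash
python3 - <<'E'
s=open('fit.py').read().split('# bottle')[0]
s=s.replace("(W,(-.085,-.106,.041),(253,111)),(W,(.085,-.106,.102),(320,11)),(W,(-.085,.106,.041),(138,17))]",
"""]
V=lambda u,v:(u/3.9+125-.4,v/3.9-.4)
pts=[p for i,p in enumerate(pts) if i!=1]
pts+=[(W,(-.085,-.106,.040),V(508,447)),(W,(.085,-.106,.104),V(763,30)),(W,(-.085,.106,.040),V(46,92)),(W,(-.009,-.098,.056),V(583,272)),(W,(-.005,0,.056),V(403,113)),(W,(-.077,0,.038),V(312,272)),(W,(.085,-.106,0),V(762,118))]*2
""")
exec(s)
E
```

```text
caddy [0.481  0.1005 0.0532] 3.0
[[-0.1, 0.2], [1.0, -2.0], [-0.9, 1.4], [0.6, 0.4], [-2.4, -1.6], [-1.8, -1.9], [0.0, -0.0], [-1.5, -1.8], [-1.3, 0.6], [-0.1, 2.5], [1.6, 0.5], [-0.2, 2.1], [3.5, 2.0], [-4.7, -5.1], [-3.7, -1.0], [0.8, -1.2], [-0.1, 2.5], [1.6, 0.5], [-0.2, 2.1], [3.5, 2.0], [-4.7, -5.1], [-3.7, -1.0], [0.8, -1.2]]
back_bay [0.52169142 0.05163474 0.013     ] front [0.44080584 0.04733087 0.013     ]
```

Emit:
{"op": "servo_tool", "data": {
  "motion": [
    [[0.007,0.02,0,0,0,-1.3,1],[0.014,0.037,0,0,0,-2.6,1],[0.014,0.037,0,0,0,-3.8,1],[0.014,0.037,0.02,0,0,-3.8,1],[0.014,0.037,0.05,0,0,-3.8,1],[0.014,0.037,0.07,0,0,-3.8,1],[0.014,0.037,0.08,0,0,-3.8,1],[0.014,0.037,0.08,0,0,-3.8,1]]
  ]
}}

```text
t: 2.55
eef_pos: [0.4519, -0.1418, 0.3191]
tool_rot: [-0.002, 0.866, 0.499, -0.002]
contact_force: [0.5, -0.1, -0.4]
gripper_width: 1.0
grasp_force: 0.0
```

```bash
python3 - <<'E'
from h import *
C=cam('wrist'); o=bot.get_obs(); x,y,z,w=o['tool_rot'][[1,2,3,0]]
save('wrist2.png',C['img'][0:300])
Rm=R.from_quat([x,y,z,w]).as_matrix(); print(o['t'],o['eef_pos'],Rm.round(3).tolist())
print(proj(C,[[.454,-.141,.217],[.454,-.141,.233]]))
import pickle; pickle.dump(C,open('w2.pkl','wb'))
E
```

```text
2.6 [ 0.45288268 -0.14180997  0.32088559] [[0.501, 0.866, -0.002], [0.866, -0.501, 0.0], [-0.0, -0.002, -1.0]]
[[317.48744708 198.04787369]
 [317.46560479 203.70733903]]
```

View pics/wrist2.png

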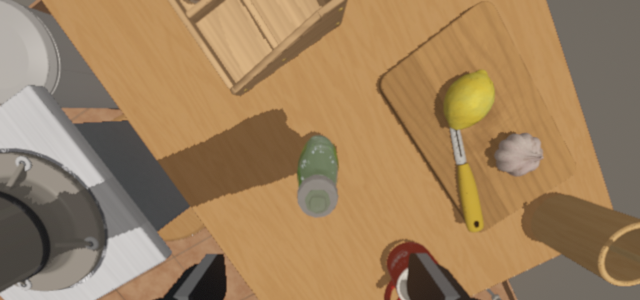

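The collar at (318,196) is within 2 px of my prediction, and the broad axis lines up with tool x. Now I'll descend and grip.

Emit:
{"op": "servo_tool", "data": {
  "motion": [
    [[0,0,0.03,0,0,0,1],[0,0,0.065,0,0,0,1],[0,0,0.1,0,0,0,1],[0,0,0.125,0,0,0,1],[0,0,0.143,0,0,0,1],[0,0,0.143,0,0,0,0.6],[0,0,0.143,0,0,0,0.4],[0,0,0.143,0,0,0,0.2],[0,0,0.143,0,0,0,0.0],[0,0,0.143,0,0,0,0.0],[0,0,0.143,0,0,0,0.0],[0,0,0.143,0,0,0,0.0],[0,0,0.143,0,0,0,0.0],[0,0,0.143,0,0,0,0.0]]
  ],
  "grip_force": 50
}}

```text
t: 3.77
eef_pos: [0.455, -0.1415, 0.1807]
tool_rot: [0.002, 0.866, 0.5, 0.001]
contact_force: [-1.2, 0.1, 7.4]
gripper_width: 0.398
grasp_force: 49.6
```

Emit:
{"op": "servo_tool", "data": {
  "motion": [
    [[0,0,-0.01,0,0,0,0],[0,0,-0.03,0,0,0,0],[0,0,-0.06,0,0,0,0],[0,0,-0.09,0,0,-0.5,0],[0,0,-0.12,0,0,-1.2,0],[0.01,0,-0.14,0,0,-2,0],[0.03,-0.005,-0.15,0,0,-2.8,0],[0.05,-0.01,-0.15,0,0,-3.6,0],[0.075,-0.015,-0.15,0,0,-4.4,0],[0.1,-0.02,-0.15,0,0,-5.2,0],[0.125,-0.025,-0.15,0,0,-6,0],[0.15,-0.03,-0.15,0,0,-6.6,0],[0.17,-0.033,-0.15,0,0,-6.6,0],[0.185,-0.036,-0.15,0,0,-6.6,0],[0.195,-0.036,-0.15,0,0,-6.6,0],[0.195,-0.036,-0.15,0,0,-6.6,0],[0.195,-0.036,-0.15,0,0,-6.6,0],[0.195,-0.036,-0.15,0,0,-6.6,0]]
  ]
}}

```text
t: 5.27
eef_pos: [0.5193, 0.0445, 0.328]
tool_rot: [-0.0, 0.689, 0.725, -0.001]
contact_force: [0.4, -0.4, -3.1]
gripper_width: 0.399
grasp_force: 50.9
```

```bash
python3 - <<'E'
from h import *
import pickle
C=cam('wrist'); o=bot.get_obs()
pickle.dump(C,open('w3.pkl','wb'))
T=lambda p,q:np.array([p[0]+np.cos(p[2])*q[0]-np.sin(p[2])*q[1],p[1]+np.sin(p[2])*q[0]+np.cos(p[2])*q[1],q[2]])
p=(.481,.1005,.0532); im=C['img'].copy(); im=cv2.resize(im,(800,500),interpolation=cv2.INTER_CUBIC)
L=[(-.085,-.106,.04),(-.085,.106,.04),(.085,-.106,.104),(.085,.106,.104),(-.005,-.102,.056),(-.005,0,.056),(-.081,0,.04)]
for q in L:
    u=(proj(C,T(p,q))[0]+.5)*1.25; print(q,u.round()); cv2.circle(im,tuple(int(t) for t in u),4,(255,0,255),1)
save('w3.png',im); print(o['t'],o['eef_pos'],o['tool_rot'],o['grasp_force'],C['pose'][:3,3])
E
```

```text
(-0.085, -0.106, 0.04) [293. 245.]
(-0.085, 0.106, 0.04) [277.  43.]
(0.085, -0.106, 0.104) [445. 262.]
(0.085, 0.106, 0.104) [454.  25.]
(-0.005, -0.102, 0.056) [360. 246.]
(-0.005, 0, 0.056) [357. 152.]
(-0.081, 0, 0.04) [289. 151.]
5.3167 [0.51928701 0.04436965 0.32804678] [ 2.58172787e-05  6.88866298e-01  7.24888218e-01 -5.42239307e-04] 50.83935371367261 [0.516394   0.11609578 0.47131287]
```

View pics/w3.png

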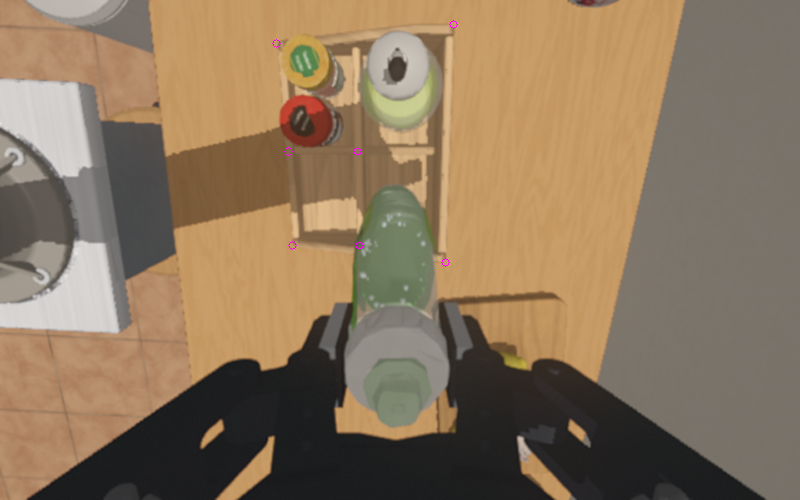

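The overlay sits on the caddy: the divider matches exactly, and the corners are within a few pixels. Clearance in y is only ±8 mm, so I'll refine the pose by aligning the model's edges to image gradients in both wrist views.

```bash
cat > edge.py <<'E'
from h import *
import pickle
from scipy.optimize import minimize
from scipy.ndimage import map_coordinates
top=lambda x:.04+.064*(x+.085)/.17
segs=[]
def s(a,b): segs.append(np.linspace(a,b,60))
for y in(-.106,-.098,.106): s((-.085,y,top(-.085)),(.085,y,top(.085)))
s((-.085,-.098,.042),(-.085,.098,.042)); s((-.077,-.098,.042),(-.077,0,.042))
s((.085,-.098,.1),(.085,.098,.1)); s((.077,-.098,.1),(.077,0,.1))
s((-.009,-.098,.056),(-.009,.0,.056)); s((-.001,-.098,.056),(-.001,.0,.056))
for y in(-.004,.004): s((-.077,y,.038),(-.009,y,.038)); s((-.001,y,.052),(.077,y,.052))
s((.085,-.106,0),(-.085,-.106,0)); s((-.085,-.106,0),(-.085,-.106,.04))
def grads(c,sg):
    g=cv2.GaussianBlur(c['img'].astype(np.float32),(0,0),sg)
    return [(cv2.Sobel(g[...,k],cv2.CV_32F,1,0),cv2.Sobel(g[...,k],cv2.CV_32F,0,1)) for k in range(3)]
def score(p,c,G,bad):
    t=0;n=0;cs,sn=np.cos(p[2]),np.sin(p[2])
    for q in segs:
        w=np.c_[p[0]+cs*q[:,0]-sn*q[:,1],p[1]+sn*q[:,0]+cs*q[:,1],q[:,2]]; u=proj(c,w)
        d=u[-1]-u[0]; L=np.hypot(*d); nn=np.array([-d[1],d[0]])/max(L,1)
        ok=(u[:,0]>1)&(u[:,0]<638)&(u[:,1]>1)&(u[:,1]<398)&~bad(u)
        if ok.sum()<5: continue
        m=np.max([abs(map_coordinates(gx,[u[:,1],u[:,0]],order=1)*nn[0]+map_coordinates(gy,[u[:,1],u[:,0]],order=1)*nn[1]) for gx,gy in G],0)
        t+=np.minimum(m,60)[ok].sum()*L/60; n+=ok.sum()*L/60
    return t/n
w3=pickle.load(open('w3.pkl','rb')); w1=pickle.load(open('c1.pkl','rb'))['wrist']; w2=pickle.load(open('w2.pkl','rb'))
bad3=lambda u:((u[:,0]>283)&(u[:,0]<350)&(u[:,1]>150))|((u[:,1]<118)&(u[:,0]>220)&(u[:,0]<275)&(u[:,1]>28))
nb=lambda u:np.zeros(len(u),bool)
if __name__=='__main__':
  views=[(w3,bad3),(w1,nb),(w2,nb)]
  for sel in([0],[1,2],[0,1,2]):
    p=np.array([.481,.1005,.0532])
    for sg,st in((4,.01),(2,.005),(1,.003)):
        GG=[(views[i][0],grads(views[i][0],sg),views[i][1]) for i in sel]
        f=lambda p:-sum(score(p,*g) for g in GG)
        best=None
        for dx in(-1,0,1):
            for dy in(-1,0,1):
                x0=p+np.array([dx,dy,0])*st; r=minimize(f,x0,method='Nelder-Mead',options=dict(initial_simplex=[x0,x0+[st,0,0],x0+[0,st,0],x0+[0,0,.03]],maxiter=60))
                if best is None or r.fun<best.fun: best=r
        p=best.x
    c,n=np.cos(p[2]),np.sin(p[2])
    print(sel,p.round(4),best.fun,'back',(p[0]+c*.038+n*.051).round(4),(p[1]+n*.038-c*.051).round(4),'front',(p[0]-c*.043+n*.051).round(4),(p[1]-n*.043-c*.051).round(4))
E
python3 edge.py
```

```text
[0] [0.4816 0.1008 0.0585] -43.269092006188075 back 0.5225 0.0521 front 0.4416 0.0473
[1, 2] [0.4821 0.1034 0.0549] -106.3711772270793 back 0.5228 0.0545 front 0.4419 0.0501
[0, 1, 2] [0.4821 0.1032 0.0512] -147.98954630850199 back 0.5226 0.0542 front 0.4417 0.0501
```

Emit:
{"op": "servo_tool", "data": {
  "motion": [
    [[0.005,0.002,0,0,0,0,0],[0.009,0.004,0,0,0,0,0],[0.009,0.004,0.015,0,0,0,0],[0.009,0.004,0.035,0,0,0,0],[0.009,0.004,0.055,0,0,0,0],[0.009,0.004,0.075,0,0,0,0],[0.009,0.004,0.09,0,0,0,0],[0.009,0.004,0.105,0,0,0,0],[0.009,0.004,0.115,0,0,0,0],[0.009,0.004,0.122,0,0,0,0],[0.009,0.004,0.125,0,0,0,0],[0.009,0.004,0.125,0,0,0,0],[0.009,0.004,0.125,0,0,0,0]]
  ]
}}

```text
t: 6.4
eef_pos: [0.5237, 0.0551, 0.2039]
tool_rot: [0.0, 0.688, 0.725, 0.0]
contact_force: [0.0, 0.2, -2.3]
gripper_width: 0.403
grasp_force: 50.8
```

Emit:
{"op": "servo_tool", "data": {
  "motion": [
    [[0,0,0.003,0,0,0,0],[0,0,0.005,0,0,0,0],[0,0,0.007,0,0,0,0],[0,0,0.009,0,0,0,0],[0,0,0.009,0,0,0,0],[0,0,0.009,0,0,0,0]]
  ]
}}

```text
t: 6.9
eef_pos: [0.5231, 0.0549, 0.1942]
tool_rot: [-0.0, 0.688, 0.725, -0.0]
contact_force: [0.9, -1.1, -3.9]
gripper_width: 0.397
grasp_force: 50.8
```

Emit:
{"op": "servo_tool", "data": {
  "motion": [
    [[0,0,0.001,0,0,0,0],[0,0,0.002,0,0,0,0],[0,0,0.002,0,0,0,0],[0,0,0.002,0,0,0,0]]
  ]
}}

```text
t: 7.23
eef_pos: [0.5239, 0.0552, 0.1938]
tool_rot: [0.001, 0.688, 0.725, 0.001]
contact_force: [-2.2, -0.5, 7.7]
gripper_width: 0.401
grasp_force: 52.6
```

The bottle touched down at z 0.1938, as predicted (0.1937). I'll release it slowly and retreat straight up.

Emit:
{"op": "servo_tool", "data": {
  "motion": [
    [[0,0,-0.001,0,0,0,0.3],[0,0,-0.001,0,0,0,0.45],[0,0,-0.001,0,0,0,0.55],[0,0,-0.001,0,0,0,0.65],[0,0,-0.001,0,0,0,0.75],[0,0,-0.001,0,0,0,0.85],[0,0,-0.001,0,0,0,0.9],[0,0,-0.001,0,0,0,0.9],[0,0,-0.001,0,0,0,0.9],[0,0,-0.01,0,0,0,0.9],[0,0,-0.03,0,0,0,0.9],[0,0,-0.06,0,0,0,0.9],[0,0,-0.09,0,0,0,0.9],[0,0,-0.11,0,0,0,0.9],[0,0,-0.12,0,0,0,0.9],[0,0,-0.12,0,0,0,0.9]]
  ]
}}

```text
t: 8.57
eef_pos: [0.5244, 0.0553, 0.315]
tool_rot: [0.002, 0.688, 0.725, 0.002]
contact_force: [-0.2, 0.1, -1.1]
gripper_width: 0.901
grasp_force: 0.0
```

```bash
python3 - <<'E'
from h import *
import pickle
C={n:cam(n) for n in('scene','side','wrist')}; o=bot.get_obs(); print(o['t'],o['eef_pos'],o['tool_rot'],o['gripper_width'])
pickle.dump(C,open('c4.pkl','wb'))
im=C['wrist']['img'].copy()
p=(.482,.1025,.0535); c,n=np.cos(p[2]),np.sin(p[2])
for q in((-.001,-.098,.056),(-.001,-.004,.056),(.077,-.098,.1),(.077,-.004,.1),(.038,-.051,.230),(.038,-.051,.246)):
    u=proj(C['wrist'],[p[0]+c*q[0]-n*q[1],p[1]+n*q[0]+c*q[1],q[2]])[0]; print(q,u.round(1)); cv2.circle(im,tuple(int(round(t)) for t in u),2,(255,0,255),1)
w=cv2.resize(im[60:310,170:430],None,fx=2.0,fy=2.0)
d=cv2.resize(C['side']['img'][150:250,240:340],None,fx=2.7,fy=2.7,interpolation=cv2.INTER_CUBIC)
s=cv2.resize(C['scene']['img'][130:250,250:360],None,fx=2.45,fy=2.45*.95,interpolation=cv2.INTER_CUBIC)
H=np.zeros((560,800,3),np.uint8); H[:500,:520]=w; H[:270,525:795]=d; H[275:275+s.shape[0],525:525+s.shape[1]]=s[:285]
save('p4.png',H)
E
```

```text
8.7167 [0.5224041  0.05460608 0.31090831] [-6.53939186e-04  6.88312116e-01  7.25413824e-01 -8.86797282e-04] 0.8967097327461607
(-0.001, -0.098, 0.056) [287.2 202.2]
(-0.001, -0.004, 0.056) [285.1 131.1]
(0.077, -0.098, 0.1) [348.  212.5]
(0.077, -0.004, 0.1) [350.3 133.6]
(0.038, -0.051, 0.23) [315.4 208.6]
(0.038, -0.051, 0.246) [315.3 215.4]
```

View pics/p4.png

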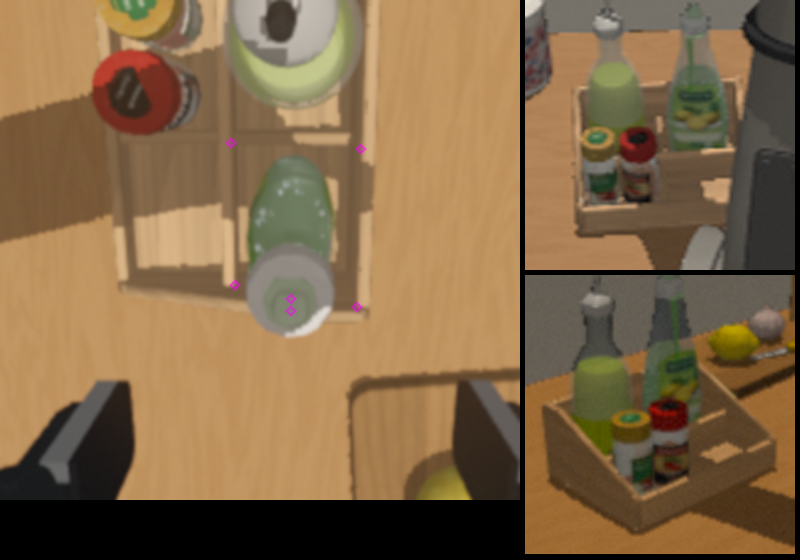

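Montage: the lemon bottle stands upright in the back bay with its label to the front, the collar is at the bay centre, and nothing else has moved. Now I'll move over to the jar, turning so the camera faces the robot.

Emit:
{"op": "servo_tool", "data": {
  "motion": [
    [[0,0,-0.02,0,0,0,0.85],[0,0,-0.045,0,0,-0.6,0.85],[0.02,-0.002,-0.05,0,0,-1.5,0.85],[0.05,-0.005,-0.05,0,0,-2.8,0.85],[0.08,-0.01,-0.05,0,0,-4.1,0.85],[0.11,-0.015,-0.05,0,0,-5.4,0.85],[0.14,-0.02,-0.05,0,0,-6.7,0.85],[0.17,-0.025,-0.05,0,0,-8,0.85],[0.2,-0.03,-0.05,0,0,-9.3,0.85],[0.23,-0.035,-0.05,0,0,-10.6,0.85],[0.26,-0.04,-0.05,0,0,-11.9,0.85],[0.285,-0.042,-0.05,0,0,-13.2,0.85],[0.305,-0.045,-0.05,0,0,-14.5,0.85],[0.32,-0.045,-0.05,0,0,-15.8,0.85],[0.329,-0.045,-0.05,0,0,-17,0.85],[0.329,-0.045,-0.05,0,0,-18,0.85],[0.329,-0.045,-0.05,0,0,-18,0.85],[0.329,-0.045,-0.05,0,0,-18,0.85]]
  ]
}}

```text
t: 10.22
eef_pos: [0.4607, 0.3806, 0.3606]
tool_rot: [-0.001, -0.025, 1.0, -0.001]
contact_force: [1.4, 0.6, 0.1]
gripper_width: 0.852
grasp_force: 0.0
```

```bash
python3 - <<'E'
from h import *
C=cam('wrist'); o=bot.get_obs(); print(o['t'],o['eef_pos'],o['tool_rot'],o['gripper_width'])
import pickle; pickle.dump(C,open('w5.pkl','wb'))
u=proj(C,[[.461,.381,.105],[.51,.306,.105]]); print(u)
i=C['img'].astype(int); m=(i.max(2)<75).astype(np.uint8); m=cv2.morphologyEx(m,cv2.MORPH_CLOSE,np.ones((7,7)))
n,l,st,ce=cv2.connectedComponentsWithStats(m)
for k in range(1,n):
    if st[k,4]>80: print(st[k],ce[k].round(1),onz(C,*ce[k],.095).round(4))
x,y=u[0].astype(int); 
for r in range(y-40,y+41,8): print(r,[''.join('%02x'%(v//1) for v in i[r,q]) for q in range(x-40,x+41,8)])
E
```

```text
10.2667 [0.46094542 0.38042369 0.36101469] [-8.44034589e-04 -2.46913766e-02  9.99694577e-01 -6.14130392e-04] 0.8553156525643884
[[317.41010396 167.82959807]
 [260.12382048 200.93427368]]
[103 130  19  16 194] [110.9 137.4] [0.436  0.1085 0.095 ]
[307 152  27  18 222] [321.5 158.8] [0.4504 0.386  0.095 ]
[ 25 248  21  12 156] [ 35.3 253.5] [ 0.6103 -0.0268  0.095 ]
[    5   250   624   150 42856] [316.6 352.2] [0.7642 0.3952 0.095 ]
127 ['c99c64', 'cb9e68', 'cca06b', '83613e', '815f3c', '815f3d', '81603d', '81603d', '81613f', '81613f', '81603e']
135 ['cb9e68', 'ca9e67', 'ca9d67', '815f3c', '815f3c', '82603d', '815f3c', '805e3b', '805e3c', '815f3b', '82613f']
143 ['cca06a', 'cca06b', 'cca06a', 'c89c67', 'b98e5d', '815f3d', '82603e', '81603c', '805e3b', '81603d', '82613e']
151 ['cb9f69', 'ca9d66', 'ca9e68', 'cda16c', '8a6e48', '5c5641', '66624c', '846340', '83613f', '82613e', '846340']
159 ['cb9e69', 'c99d67', 'c89a64', 'ca9d66', '473828', '433b26', '443527', '7e6143', 'cca06b', 'cb9f6a', 'cca06b']
167 ['9b744b', 'cb9f6a', 'cc9f6a', 'cca06b', '4f4432', '4e4231', '529452', '4a3725', 'cca069', 'cca06a', 'cb9f6a']
175 ['494565', '84623f', 'cb9f69', 'cb9f6a', '4e4133', '4f4c33', '504432', '9f794d', 'c89b64', 'ca9d66', 'cca06a']
183 ['464467', '6d5750', 'cda16c', 'cea26d', 'cca06a', '9b774e', 'b78d5d', 'ca9d67', 'ca9d67', 'c99d66', 'cb9f69']
191 ['464468', 'c39869', 'cda16b', 'cba06a', 'cda16a', 'cda26b', 'cda16b', 'cda26b', 'cb9f69', 'c99b64', 'c99d66']
199 ['536cb2', 'ca9c67', 'ca9c67', 'c99c67', 'ca9d67', 'cb9f69', 'cda16b', 'cda16b', 'cda16b', 'cb9e68', 'cb9e68']
207 ['927c9a', 'cb9f6a', 'cca16b', 'ca9e69', 'ca9e68', 'cca069', 'cca06a', 'cda16b', 'cda16a', 'ca9d67', 'c99d66']
```

```bash
python3 - <<'E'
from h import *
import pickle; C=pickle.load(open('w5.pkl','rb')); i=C['img'].astype(int)
m=(((i[...,0]-i[...,2])<50)).astype(np.uint8); z=np.zeros_like(m); z[140:192,296:345]=m[140:192,296:345]
n,l,st,ce=cv2.connectedComponentsWithStats(z); k=1+np.argmax(st[1:,4]); z=(l==k)
for r in range(146,188,3):
    q=np.where(z[r])[0]; print(r,(q.min(),q.max()) if len(q) else '')
# best top circle at z=.105 r=.0205 plus body: full jar hull
a=np.linspace(0,2*np.pi,40)
def hull(p):
    P=np.array([(p[0]+.0205*np.cos(t),p[1]+.0205*np.sin(t),h) for h in(0,.105) for t in a]); o=np.zeros((1600,2560),np.uint8)
    cv2.fillConvexPoly(o,cv2.convexHull(((proj(C,P)+.5)*4).astype(np.int32)),255); return cv2.resize(o,(640,400),interpolation=cv2.INTER_AREA)/255.
from scipy.optimize import minimize
zz=cv2.morphologyEx(z.astype(np.uint8),cv2.MORPH_CLOSE,np.ones((9,9)))
r=minimize(lambda p:abs(hull(p)-zz).sum(),[.461,.381],method='Nelder-Mead',options=dict(initial_simplex=[[.461,.381],[.469,.381],[.461,.389]])); print(r.x,r.fun,zz.sum())
E
```

```text
146 (np.int64(316), np.int64(318))
149 (np.int64(311), np.int64(327))
152 (np.int64(309), np.int64(330))
155 (np.int64(308), np.int64(331))
158 (np.int64(307), np.int64(332))
161 (np.int64(307), np.int64(332))
164 (np.int64(306), np.int64(333))
167 (np.int64(305), np.int64(333))
170 (np.int64(306), np.int64(333))
173 (np.int64(307), np.int64(332))
176 (np.int64(308), np.int64(331))
179 (np.int64(310), np.int64(328))
182 (np.int64(317), np.int64(322))
185 
[0.46037047 0.38338308] 125.46666666666667 838
```

Emit:
{"op": "servo_tool", "data": {
  "motion": [
    [[0,0.003,0.02,0,0,0,0.8],[0,0.003,0.055,0,0,0,0.8],[0,0.003,0.09,0,0,0,0.8],[0,0.003,0.125,0,0,0,0.8],[0,0.003,0.16,0,0,0,0.8],[0,0.003,0.19,0,0,0,0.8],[0,0.003,0.22,0,0,0,0.8],[0,0.003,0.245,0,0,0,0.8],[0,0.003,0.265,0,0,0,0.8],[0,0.003,0.278,0,0,0,0.8],[0,0.003,0.284,0,0,0,0.8],[0,0.003,0.284,0,0,0,0.8],[0,0.003,0.284,0,0,0,0.5],[0,0.003,0.284,0,0,0,0.3],[0,0.003,0.284,0,0,0,0.1],[0,0.003,0.284,0,0,0,0],[0,0.003,0.284,0,0,0,0],[0,0.003,0.284,0,0,0,0],[0,0.003,0.284,0,0,0,0]]
  ],
  "grip_force": 40
}}

```text
t: 11.85
eef_pos: [0.4616, 0.3849, 0.0799]
tool_rot: [0.001, -0.026, 1.0, 0.001]
contact_force: [-0.5, -1.2, 6.4]
gripper_width: 0.46
grasp_force: 40.5
```

The lid is gripped (39 mm opening). I'll lift it and carry it over the front bay, biased slightly forward and right, away from the bottle and the red jar.

Emit:
{"op": "servo_tool", "data": {
  "motion": [
    [[0,0,-0.01,0,0,0,0],[0,0,-0.03,0,0,0,0],[0,0,-0.06,0,0,0,0],[0,0,-0.09,0,0,0,0],[0,0,-0.12,0,0,0,0],[0.002,-0.01,-0.145,0,0,0,0],[0.005,-0.035,-0.16,0,0,0,0],[0.009,-0.065,-0.165,0,0,0,0],[0.013,-0.1,-0.165,0,0,0,0],[0.017,-0.135,-0.165,0,0,0,0],[0.021,-0.17,-0.165,0,0,0,0],[0.025,-0.205,-0.165,0,0,0,0],[0.029,-0.24,-0.165,0,0,0,0],[0.033,-0.27,-0.165,0,0,0,0],[0.037,-0.3,-0.165,0,0,0,0],[0.04,-0.325,-0.165,0,0,0,0],[0.041,-0.338,-0.165,0,0,0,0],[0.041,-0.341,-0.165,0,0,0,0],[0.041,-0.341,-0.165,0,0,0,0],[0.041,-0.341,-0.165,0,0,0,0]]
  ]
}}

```text
t: 13.52
eef_pos: [0.4378, 0.0426, 0.2437]
tool_rot: [0.0, -0.027, 1.0, 0.0]
contact_force: [0.8, -0.2, -1.8]
gripper_width: 0.464
grasp_force: 40.6
```

```bash
python3 - <<'E'
from h import *
import pickle
o=bot.get_obs(); print(o['t'],o['eef_pos'],o['tool_rot'],o['q'].round(2),o['grasp_force'])
W=cam('wrist'); pickle.dump(W,open('w6.pkl','wb'))
# red jar lid: red blob near predicted
i=W['img'].astype(int); m=((i[...,0]>110)&(i[...,1]<60)&(i[...,2]<70)).astype(np.uint8)
n,l,st,ce=cv2.connectedComponentsWithStats(m)
for k in range(1,n):
    if st[k,4]>40: print(st[k],ce[k].round(1),onz(W,*ce[k],.118).round(4), onz(W,st[k,0],ce[k,1],.112).round(4),onz(W,st[k,0]+st[k,2],ce[k,1],.112).round(4))
E
```

```text
13.5167 [0.43780231 0.04257483 0.24370608] [ 3.53600155e-04 -2.67717446e-02  9.99641496e-01  1.68172456e-04] [ 0.66  0.17 -0.97  2.03  0.17  1.02  1.23] 40.64228195697069
[382 167  43  39 630] [401.3 179.2] [0.4215 0.1171 0.118 ] [0.4237 0.1012 0.112 ] [0.4216 0.1405 0.112 ]
[  0 186  15  19  61] [  6.4 192.3] [ 0.4526 -0.2402  0.118 ] [ 0.4549 -0.2525  0.112 ] [ 0.4541 -0.2383  0.112 ]
```

The red jar starts at y ≈ 0.101, and the fingers will reach 0.083 at most when opened slightly, so it's clear. I'll lower it now.

Emit:
{"op": "servo_tool", "data": {
  "motion": [
    [[0,0,0.015,0,0,0,0],[0,0,0.035,0,0,0,0],[0,0,0.055,0,0,0,0],[0,0,0.075,0,0,0,0],[0,0,0.095,0,0,0,0],[0,0,0.11,0,0,0,0],[0,0,0.125,0,0,0,0],[0,0,0.135,0,0,0,0],[0,0,0.141,0,0,0,0],[0,0,0.144,0,0,0,0],[0,0,0.147,0,0,0,0],[0,0,0.147,0,0,0,0],[0,0,0.147,0,0,0,0]]
  ]
}}

```text
t: 14.65
eef_pos: [0.4382, 0.0415, 0.0968]
tool_rot: [0.0, -0.026, 1.0, -0.0]
contact_force: [1.0, -0.3, -1.0]
gripper_width: 0.459
grasp_force: 40.7
```

Emit:
{"op": "servo_tool", "data": {
  "motion": [
    [[0,0,0.001,0,0,0,0],[0,0,0.002,0,0,0,0],[0,0,0.003,0,0,0,0],[0,0,0.004,0,0,0,0],[0,0,0.004,0,0,0,0],[0,0,0.004,0,0,0,0]]
  ]
}}

```text
t: 15.15
eef_pos: [0.4383, 0.0414, 0.0929]
tool_rot: [0.0, -0.026, 1.0, -0.0]
contact_force: [-1.6, -1.1, 6.6]
gripper_width: 0.456
grasp_force: 41.3
```

It touched down at z 0.0929, as predicted (0.093). Releasing gently and going straight up.

Emit:
{"op": "servo_tool", "data": {
  "motion": [
    [[0,0,-0.001,0,0,0,0.48],[0,0,-0.001,0,0,0,0.54],[0,0,-0.001,0,0,0,0.6],[0,0,-0.001,0,0,0,0.64],[0,0,-0.001,0,0,0,0.64],[0,0,-0.001,0,0,0,0.64],[0,0,-0.001,0,0,0,0.64],[0,0,-0.01,0,0,0,0.64],[0,0,-0.025,0,0,0,0.64],[0,0,-0.05,0,0,0,0.64],[0,0,-0.08,0,0,0,0.64],[0,0,-0.11,0,0,0,0.64],[0,0,-0.14,0,0,0,0.64],[0,0,-0.17,0,0,0,0.64],[0,0,-0.19,0,0,0,0.64],[0,0,-0.2,0,0,0,0.64],[0,0,-0.2,0,0,0,0.64],[0,0,-0.2,0,0,0,0.64]]
  ]
}}

```text
t: 16.65
eef_pos: [0.4375, 0.0412, 0.2919]
tool_rot: [-0.0, -0.026, 1.0, -0.0]
contact_force: [-0.8, -0.1, -0.8]
gripper_width: 0.642
grasp_force: 0.0
```

```bash
python3 - <<'E'
from h import *
import pickle
W=cam('wrist'); o=bot.get_obs(); print(o['t'],o['eef_pos'],o['gripper_width'],o['grasp_force'])
i=W['img'].astype(int); u=proj(W,[.438,.0415,.118])[0]; print('pred lid',u)
x,y=u.astype(int); m=np.zeros(i.shape[:2],np.uint8); m[y-28:y+28,x-28:x+28]=(i.max(2)<85)[y-28:y+28,x-28:x+28]
m=cv2.morphologyEx(m,cv2.MORPH_CLOSE,np.ones((7,7))); n,l,st,ce=cv2.connectedComponentsWithStats(m); k=1+np.argmax(st[1:,4]); print('lid',st[k],ce[k],onz(W,*ce[k],.118))
m=((i[...,0]>110)&(i[...,1]<60)&(i[...,2]<70)).astype(np.uint8); n,l,st,ce=cv2.connectedComponentsWithStats(m); k=1+np.argmax(st[1:,4]); print('red',st[k],onz(W,*ce[k],.118))
# bottle collar/nozzle expected pixels and scene change since bottle placing (caddy region, still)
S=cam('scene')['img'].astype(int); S0=pickle.load(open('c4.pkl','rb'))['scene']['img'].astype(int)
d=(abs(S-S0).max(2)>40); d=d[120:250,250:365]; q=np.argwhere(d); print('changed',d.sum(), (q.min(0)+[120,250],q.max(0)+[120,250]) if len(q) else '')
E
```

```text
16.7 [0.43697992 0.04112743 0.29118299] 0.6410105581457889 0.0
pred lid [317.34442534 181.41709053]
lid [ 299  156   35   44 1171] [316.23142613 179.01622545] [0.43547911 0.04019327 0.118     ]
red [374 163  38  31 328] [0.42405576 0.11996652 0.118     ]
changed 632 (array([126, 274]), array([249, 364]))
```

The jar's lid is where it was placed, within 3 mm, and the red jar hasn't moved. Both items are released and the arm is clear, so I'm handing in.

```bash
python3 -c "
from station import bot
print(bot.hand_in())"
```

```text
the job is handed in; nothing more can be done
None
```

I put the lemon bottle in the back bay (broad face to the front) and then the black-lidded jar in the front bay, released both and handed in at about 17 s; `bot.hand_in()` returned no verdict, so the result is unconfirmed.

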